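# Draw the validator's card tray out with the pull hook

### The arm

A 6-joint arm with a two-finger parallel gripper is mounted at the origin on the work surface. World frame = base frame: x ahead of the robot, y to its left, z up, the work surface at z = 0. Lengths are in m, angles in rad, forces in N, time in s.
With the tool pointing down it reaches from about 0.375 to 0.9 m from the base axis. Payload 3.1 kg.
Tool frame: the origin (TCP) lies midway between the tips of the shut fingers; the grasp point (between the pads) lies 19 mm behind it; x points along the fingers, y is the direction in which the jaws open and shut, and the axes are right-handed (so a half turn about x gives the same grasp; the last joint's range is limited). The gripper opens to 87 mm and grips with 3 to 60 N. Pads are 19 mm wide; open, the fingers measure 117 mm over their backs; the gripper's body (75 mm by 190 mm) begins 51 mm behind the grasp point.
Start: joints at [1.101, 0.527, 1.433, -0, 1.181, -0.178], TCP at [0.179, 0.599, 0.223] pointing down, gripper open.
Joint ranges: [-3.08, 3.08], [-0.75, 2.2], [0.22, 2.44], [-1.43, 4.57], [0, 2.65], [-2.85, 2.85]. Speed limits (rad/s): [2.79, 2.79, 3.14, 3.14, 3.14, 3.14].

### API

Orientations are given as a unit quaternion [x, y, z, w].
In Python, from rig import get_obs, imaging, robot gives the robot as it stands.
- The arm moves only by the shell command python3 -m inch 'ROWS' [FORCE]. ROWS is JSON, a list of rows, each a list of 3 entries, a list of its own where there are three numbers: the finger opening in mm, from 0 to 87, then the shift along the tool's x, y, z in mm, then the turn, a rotation vector about the tool's x, y, z in degrees. In form: [[grip, [dx, dy, dz], [wx, wy, wz]], ...]. A call has 1 to 12 rows; each row shifts and turns the pose as measured when the row begins, along the tool's axes as they then stand; what a row does not reach is not made up. A row lasts 1/8 s, in which the tool goes at most 62.5 mm and 10.7 degrees, less where a joint would pass 70% of its speed; a pose out of reach is approached as far as the arm can. A call with a gripper value outside its range is refused whole. The fingers move at their own pace and stop on an object; FORCE is the grip in N (left out, the last holds). Time passes only in rows, so rows that do not move let the fingers close. It gives the time, the measured TCP pose, the force and the opening at its end, in the units of the state.
- get_obs(): the state, without advancing time (a new reading comes with each control period).
- imaging.camera(name): name is "scene" or "top"; returns the picture (480x640x3 uint8, red, green, blue); there is no depth.
- imaging.camera_params(name): a dict with "camera_matrix" (3x3 intrinsics, pixels), "k1" (the pictures are not rectified: a ray, as slopes to the right and down, at radius r is drawn at 1 + k1 r^2 times it, then the intrinsics apply), "xyz" and "rotation" of the camera in the world. Camera axes: x right, y down, z forward; pixel columns grow to the right and rows downward; lengths in m; the calibration is good to about 2 mm. A picture is of the moment at which its call begins. camera_params takes no time and is no camera call.
- robot.hand_in(): hands the job in, once; it reports no verdict.
Trained networks look in the newest picture that a camera, given by its name, has taken for a name from the list of things; names that differ only in an ending like _2 or _b are one class to them, and where a whole thing is asked for, a point or a joint stands for the part that bears it (a point fixed in the world has none). Each returns a list of dicts, best first, with "confidence" (0 to 1); they miss things now and then, are a little off and sometimes report something else, mostly with a low value. They report only what shows in the picture. A call takes as long as a camera call. They do not tell look-alikes from the thing itself.
- imaging.cut_out(camera, target): "pixels" (480x640 bool, what is visible of it) and "box" ([centre column, centre row, width, height] in pixels, round what is visible of it).
- imaging.tip_of(camera, target): "pixel" ([column, row] in pixels: a listed point, or the origin of a listed thing).
The state is a dict: "time": time; "q": joint angles; "joint_velocities": joint speeds; "joint_torque": joint torques, N m; "position": TCP position; "tool_rot": TCP orientation; "ft_force": force on the tool from outside, world axes, zero at the start; "moment": the same for the moment, N m; "grip_width": finger opening in m.
Only numpy, scipy, OpenCV 4.12 (cv2) and the standard library are available. Lean on these libraries where they do the work, as an engineer would, in place of code of your own. Each camera call takes 0.05 s, during which the arm holds its last target. There are 200 camera calls.

### The job

Pick up the pull hook, drop its toe into the finger hole of the validator's card tray and draw the tray out with the hook until you feel it come up against its stop, then keep a steady pull of about 10 N on it there for a full second so that it seats, never yanking, pressing or loading the tray with more than about 16 N and never touching the tray with the gripper. Then unhook, leaving the tray fully out, and stand the hook upright, all of it, on the black rubber mat and let go; leave the other things on the bench where they are.

Things in the scene. Friction and masses are not known exactly. Their poses are not given: they have to be found in the camera images.
- hook: Loose pull hook, 130 g, standing upright: flat-sided wooden handle 100 (x) x 20 (y) x 30 mm high; from its front end (+x) a 7 mm round steel shank runs 65 mm on, axis 24.5 mm over the handle's underside, then bends straight down into a 7 mm toe. Origin: centre of the handle's underside; x towards the toe, z up. Centre of mass 10 to 20 mm ahead of the origin. Grip firmly across y.
- hook_toe (a point): Lower tip of the hook's toe, at (115, 0, 1) mm in the hook's frame. 20 mm of toe are free below the shank.
- tray_hole (a point): Centre of the round finger hole (20 mm diameter), on the top face of the flat tongue on the tray's front. Tongue 50 x 50 x 5 mm, its top 50 mm above the bench, open air beneath; the hole is in its middle. Moves with the tray. x points into the housing (the tray is drawn along -x), z up.
- housing: Grey steel validator housing, fixed, 170 deep (x) x 190 wide (y) x 95 mm high, its front flap folded up and back over the roof to 155 mm above the bench. Origin: on the bench at the middle of its front face; x points into the housing. Where the tray's stop lies differs from unit to unit: the tray ends up 65 to 95 mm out of the face.
- mat: Black rubber tool mat lying fixed on the bench, 260 (x) x 160 (y) x 3 mm thick. Origin: centre of its underside, on the bench.
- reader: Black plastic card reader head, 70 x 50 x 34 mm, loose; origin at the centre of its underside. Leave alone.
- standoff_a: Brass hex standoff, 10 mm across flats, 19 mm tall, standing loose; origin at the centre of its underside. Leave alone.
- standoff_b: A second brass hex standoff like the first. Leave alone.
- board: Green circuit board in a rigid grey frame 120 x 90 x 14 mm, loose; origin at the centre of its underside. Leave alone.
- punch: Chrome pin punch, 120 mm long, 10 mm thick, lying along its x; origin on the bench under its middle. Leave alone.
- lamp: Squat amber glass indicator lamp on a metal base, 38 mm in diameter, 42 mm tall, standing loose; origin at the centre of its underside. Leave alone.
- cup: Small steel cup for screws, 64 mm in diameter, 35 mm tall, loose; origin at the centre of its underside. Leave alone.
- tray: Aluminium card tray, 0.8 kg, on runners. Origin 36 mm above the bench at the middle of its front's inner face; x points into the housing, the hole is 29 mm in front (-x). Front 126 mm wide, 36 to 64 mm above the bench. About 3 N of friction, no spring, stays where left. Starts with 35 to 65 mm to go to a hard, unseen stop, to be found by feel (its slide joint, not readable, is 0.065 m there).
There are look-alikes about, which are no part of the job. Several things have the shape of the hook; the one meant has the colours described above.

How it is judged:
On the way, in this order (a step that is already met when the one before it is completed fails the run):
1. the hook's toe is through the finger hole, its tip at least 8 mm below the tongue's top face, the tray not yet drawn out (20 mm or more short of its stop) (z of hook_toe in the frame of tray_hole below -0.008 m and horizontal distance between hook_toe and tray_hole below 0.012 m and value of joint tray below 0.045 m), for 0.1 s.
2. the tray is at its stop (within 2 mm) and the toe pulls on it with 6 to 16 N, for at least 0.6 s on end (value of joint tray above 0.063 m and contact force between hook and tray between 6 and 16 N and z of hook_toe in the frame of tray_hole below -0.005 m), for 0.6 s.
At the end, for the whole second after the job is handed in: The tray is out to within 3 mm of its stop; the hook stands upright (within 0.12 rad) and still on the mat, with its handle's centre over the mat and its toe over the mat (5 mm over the edge allowed), released (value of joint tray above 0.062 m and angle between hook's own z axis and vertical below 0.12 rad and height (world z) of hook between 0 and 0.006 m and x of hook in the frame of mat between -0.13 and 0.13 m and y of hook in the frame of mat between -0.08 and 0.08 m and x of hook_toe in the frame of mat between -0.135 and 0.135 m and y of hook_toe in the frame of mat between -0.085 and 0.085 m and contact force between hook and mat above 0.3 N and linear speed of hook below 0.02 m/s); the robot touches nothing.
It fails at once if the hook loads the tray with more than 20 N (contact force between hook and tray above 20 N).
It fails at once if the gripper touches the tray (contact force between any of the fingers, the arm and tray above 1 N).
It fails at once if a bystander is moved by more than 25 mm (distance of any of reader, standoff_a, standoff_b, board, punch, lamp, cup from where it was at the start of the episode above 0.025 m).
It also fails if it takes over 64 s, if anything falls off the work surface, if the arm or the gripper's body presses on something with over 40 N, if the wrist force passes 120 N, or if a joint passes its speed limit or range.

## Working session

There is one attempt and no reset: what is moved stays moved. The work goes in short steps, Python scripts to look and compute and a shell command to move; the robot and the scene stay as the last step left them, time stands still between calls to the robot, and variables do not carry over. Pictures are saved under pics/ and viewed, about 8 in all and at most 12, crops included, and the job is handed in when it is done.

```bash
ls; mkdir -p pics
cat > h.py <<'E'
import numpy as np, cv2
from rig import get_obs, imaging, robot
from scipy.spatial.transform import Rotation as R
def P(c):
    p=imaging.camera_params(c); Rm=np.array(p['rotation'],float)
    if Rm.shape==(4,): Rm=R.from_quat(Rm).as_matrix()
    return np.array(p['camera_matrix']),p['k1'],np.array(p['xyz']),Rm
def ray(c,px):
    K,k,t,Rm=P(c); d=np.array([(px[0]-K[0,2])/K[0,0],(px[1]-K[1,2])/K[1,1]]); u=d.copy()
    for _ in range(30): u=d/(1+k*(u@u))
    return t,Rm@np.array([u[0],u[1],1.])
def onz(c,px,z):
    t,d=ray(c,px); return t+d*(z-t[2])/d[2]
def proj(c,X):
    K,k,t,Rm=P(c); v=Rm.T@(np.array(X)-t); u=v[:2]/v[2]; u=u*(1+k*(u@u)); return K[:2,:2]@u+K[:2,2]
def snap(c,fn,crop=None,s=1):
    im=imaging.camera(c)[:,:,::-1]
    if crop: x0,y0,x1,y1=crop; im=im[y0:y1,x0:x1]
    cv2.imwrite('pics/'+fn,cv2.resize(im,None,fx=s,fy=s,interpolation=cv2.INTER_CUBIC))
E
python3 - <<'E'
from h import *
np.set_printoptions(precision=4,suppress=True)
for c in('scene','top'):
    print(c,imaging.camera_params(c)); snap(c,c+'1.png')
    for n in ['hook','hook_toe','tray_hole','housing','mat','tray','board','cup','lamp','reader','punch','standoff_a']:
        print(n,[(np.round(d['pixel'],1),round(d['confidence'],2)) for d in imaging.tip_of(c,n)][:5])
print(get_obs())
E
```

```text
pics
scene {'camera_matrix': array([[532.9576,   0.    , 328.3891],
       [  0.    , 532.9576, 244.3215],
       [  0.    ,   0.    ,   1.    ]]), 'k1': 0.055229017712703124, 'xyz': array([1.4268, 0.7026, 0.837 ]), 'rotation': array([ 0.3723,  0.8005, -0.4196, -0.2108])}
hook [(array([348.9, 296.3]), 0.83), (array([432.9, 272.6]), 0.77), (array([431.8, 311. ]), 0.67), (array([488.4, 312.6]), 0.56), (array([402.1, 330.6]), 0.34)]
hook_toe [(array([395. , 254.7]), 0.88), (array([396.1, 299.2]), 0.66), (array([520. , 347.2]), 0.6)]
tray_hole [(array([379.9, 256.9]), 0.65)]
housing [(array([270.4, 279.3]), 0.87), (array([380.1, 258.4]), 0.23)]
mat [(array([268. , 223.9]), 0.64), (array([181.7, 225.2]), 0.42)]
tray []
board [(array([393.9, 366.5]), 0.88)]
cup [(array([457.6, 372.4]), 0.6)]
lamp []
reader [(array([181.3, 222.3]), 0.82)]
punch [(array([187.2, 246.1]), 0.45)]
standoff_a [(array([382. , 257.6]), 0.57), (array([335.9, 238.3]), 0.55)]
top {'camera_matrix': array([[578.897 ,   0.    , 320.4106],
       [  0.    , 578.897 , 243.67  ],
       [  0.    ,   0.    ,   1.    ]]), 'k1
[... 710 characters left out ...]
 [(array([136.8, 211.5]), 0.75)]
lamp [(array([446.3, 179.1]), 0.53)]
reader [(array([516.2, 200.7]), 0.84)]
punch [(array([471.6, 178.8]), 0.63), (array([350.2, 200.6]), 0.39)]
standoff_a [(array([293.9, 310.7]), 0.42)]
{'time': 1.3, 'q': array([ 1.1015,  0.5275,  1.4327,  0.    ,  1.1814, -0.1785]), 'joint_velocities': array([ 0.0003, -0.0003,  0.0021,  0.0008, -0.0009, -0.0013]), 'joint_torque': array([ -0.0018, -44.0034, -17.6974,   0.0633,   0.0505,   0.    ]), 'position': array([0.1791, 0.5988, 0.2225]), 'tool_rot': array([ 0.1024,  0.6997, -0.1024,  0.6996]), 'ft_force': array([ 0.3989,  0.0715, -0.2995]), 'moment': array([-0.0616,  0.0737, -0.0013]), 'grip_width': 0.0872409781895536}
```

View pics/top1.png

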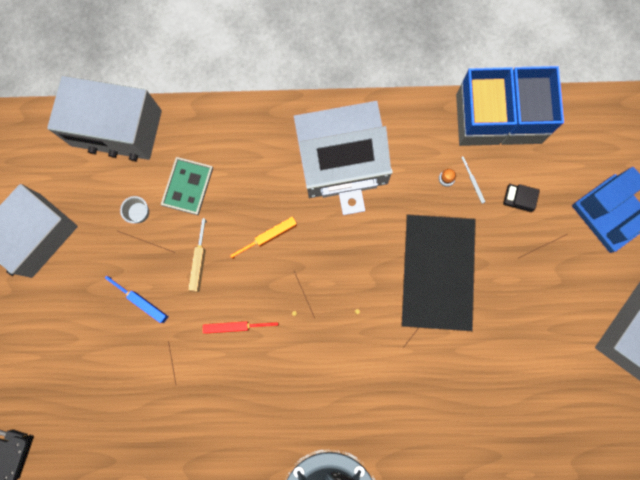

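View pics/scene1.png

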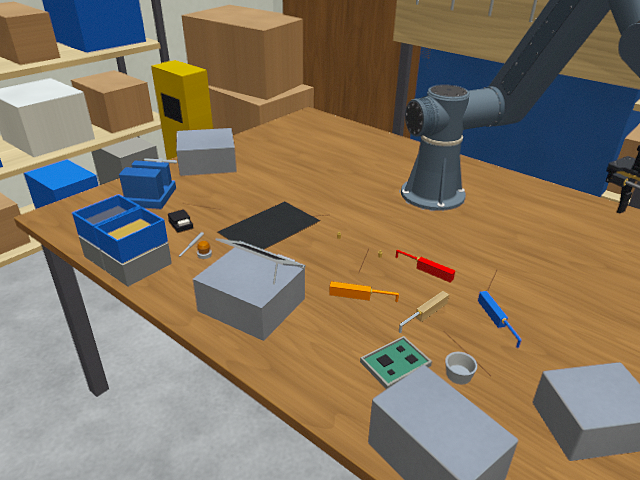

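The top picture shows four hook shapes: orange (275,231), wood with steel (195,271), blue (147,306) and red (230,326). By the description I choose the wood and steel one. The tray hole is at (352,202), and the mat spans (404–475, 215–330). The scene view shows the same wooden hook at (425,310).

Run:
```python
from h import *
np.set_printoptions(precision=4,suppress=True)
im=imaging.camera('top')[:,:,::-1]
a=im[210:310,150:250]; b=im[145:225,290:400]
a=cv2.resize(a,(400,400),interpolation=cv2.INTER_CUBIC); b=cv2.resize(b,(550,400),interpolation=cv2.INTER_CUBIC)
cv2.imwrite('pics/c2.png',np.hstack([a[:,100:350],b]))
for d in imaging.cut_out('top','hook'):
    m=d['pixels']; print(d['box'],d['confidence'],m.sum(), im[m].mean(0))
    if abs(d['box'][0]-198)<15:
        pts=np.argwhere(m)[:,::-1].astype(float)
        for z in(.03,): W=np.array([onz('top',p,z)[:2] for p in pts])
        c=W.mean(0);u,s,v=np.linalg.svd(W-c);ax=v[0]
        t=(W-c)@ax;n=(W-c)@v[1]
        h=np.histogram(t,20); print('c',c,'ax',ax,h[0],h[1][[0,-1]])
        big=np.abs(n)>0.0045
        print('minarea',cv2.minAreaRect((W[:]*1000).astype(np.float32)))
for d in imaging.cut_out('top','mat')[:1]:
    pts=np.argwhere(d['pixels'])[:,::-1]
    W=np.array([onz('top',p,.003)[:2] for p in pts]); print('mat',cv2.minAreaRect((W*1000).astype(np.float32)))
print('hole top',onz('top',imaging.tip_of('top','tray_hole')[0]['pixel'],.05))
print('tray org top',onz('top',imaging.tip_of('top','tray')[0]['pixel'],.036))
print('housing',onz('top',imaging.tip_of('top','housing')[0]['pixel'],0))
print('hole scene',[onz('scene',d['pixel'],.05) for d in imaging.tip_of('scene','tray_hole')])
print('toes top',[onz('top',d['pixel'],.001)[:2] for d in imaging.tip_of('top','hook_toe')])
print('hooks top',[onz('top',d['pixel'],.0)[:2] for d in imaging.tip_of('top','hook')])
print('hooks scene',[onz('scene',d['pixel'],.0)[:2] for d in imaging.tip_of('scene','hook')])
print('toes scene',[onz('scene',d['pixel'],.001)[:2] for d in imaging.tip_of('scene','hook_toe')])
```

```text
[138.1, 301.4, 58.1, 42.5] 0.85 696 [202.079  143.3678 112.0489]
[239.8, 326.4, 73.5, 11.3] 0.81 452 [ 83.9137  98.6527 252.4292]
[261.9, 236.9, 63.9, 43.4] 0.7 576 [ 75.1806 191.7135 240.717 ]
[196.7, 254.6, 19.4, 71.9] 0.65 608 [140.727  188.0115 213.9062]
c [0.5241 0.2881] ax [-0.9931  0.1173] [16 16 11 14 11 15 13 18 38 43 39 38 42 42 42 42 45 40 45 38] [-0.1025  0.0658]
minarea ((542.2171020507812, 285.3270263671875), (26.036983489990234, 168.2618865966797), 82.24231719970703)Traceback (most recent call last):
  File "<stdin>", line 19, in <module>
  File "h.py", line 13, in onz
    t,d=ray(c,px); return t+d*(z-t[2])/d[2]
        ~~~^^^^^^
  File "h.py", line 9, in ray
    K,k,t,Rm=P(c); d=np.array([(px[0]-K[0,2])/K[0,0],(px[1]-K[1,2])/K[1,1]]); u=d.copy()
             ~^^^
  File "h.py", line 5, in P
    p=imaging.camera_params(c); Rm=np.array(p['rotation'],float)
ValueError: time passes only in moves, steps and waits
```

View pics/c2.png

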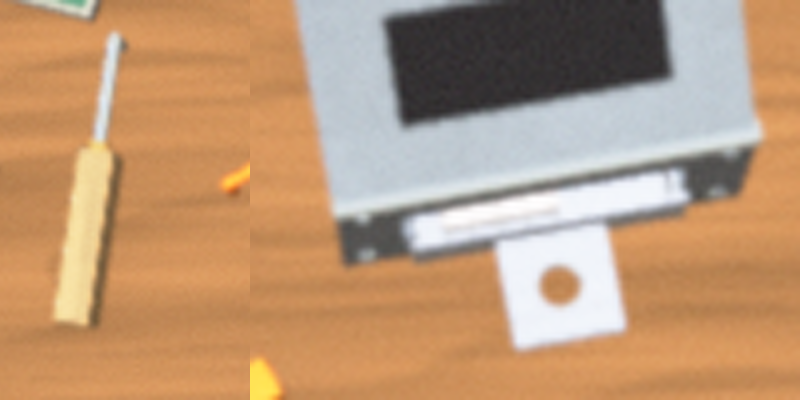

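The crop confirms the wooden handle with a steel shank: the handle runs from about (193,291) to (199,246) and the toe is at (204,220). The hole in the tongue is at (352,202).

```bash
sed -i 's/^def P/import functools\n@functools.lru_cache\ndef P/' h.py
python3 - <<'E'
from h import *
np.set_printoptions(precision=4,suppress=True)
A=lambda x,y:(149.5+ (x+100.5)/4, 209.5+(y+.5)/4)
B=lambda x,y:(289.5+(x-249.5)/5,144.5+(y+.5)/5)
print('handle',[onz('top',A(*p),.03)[:2] for p in[(96,147),(74,322)]])
print('shank tip',onz('top',A(115,37),.028)[:2])
tc=np.array([onz('top',B(*p),.05)[:2] for p in[(495,242),(608,225),(626,330),(515,350)]]);print('tongue',tc,tc.mean(0))
print('hole',onz('top',B(560,285),.05))
print('flap edge z.155', [onz('top',B(*p),.155)[:2] for p in[(334,212),(760,133)]])
print('roof front edge z.0', [onz('top',B(*p),.0)[:2] for p in[(346,265),(742,195)]])
imaging.camera('top');imaging.camera('scene')
q=imaging.cut_out('top','mat')[0]['pixels']; pts=np.argwhere(q)[:,::-1]
W=np.array([onz('top',p,.003)[:2] for p in pts]); print('mat',cv2.minAreaRect((W*1000).astype(np.float32)))
g=lambda c,n:[np.array(d['pixel']) for d in imaging.tip_of(c,n)]
for n,z in[('tray_hole',.05),('tray',.036),('housing',0),('hook',0),('hook_toe',.001)]:
  for c in('top','scene'): print(n,c,np.array([onz(c,p,z)[:2] for p in g(c,n)]).tolist())
E
```

```text
handle [array([0.56  , 0.2869]), array([0.4604, 0.2975])]
shank tip [0.6242 0.2776]
tongue [[ 0.6727 -0.0342]
 [ 0.6795 -0.0855]
 [ 0.6306 -0.0923]
 [ 0.6225 -0.0421]] [ 0.6513 -0.0635]
hole [ 0.6521 -0.0631  0.05  ]
flap edge z.155 [array([0.6598, 0.0339]), array([ 0.6898, -0.1445])]
roof front edge z.0 [array([0.6762, 0.0355]), array([ 0.7059, -0.1516])]
mat ((495.7966003417969, -259.0743103027344), (161.62904357910156, 263.11474609375), 84.53729248046875)
tray_hole top [[0.6530917212571719, -0.059074510147768725]]
tray_hole scene []
tray top [[0.6791491830462315, -0.05687436116183818]]
tray scene [[0.7385920916403691, -0.31618517377259747], [0.5477372457066019, -0.21689230614955113]]
housing top [[0.6958071672274588, -0.060235468272975906]]
housing scene [[0.6699985092856117, -0.07085574332461875]]
hook top [[0.43326859646905325, 0.41304615114772303], [0.5996464761951381, 0.11289948223711993], [0.3766163030472806, 0.223310322920338], [0.5130978977374416, 0.293317182706903]]
hook scene [[0.5093423392021247, 0.294315724872459], [0.41637467579542053, 0.401287962297364], [0.37466259869065843, 0.226080898390293]]
hook_toe top [[0.3807476316189435, 0.10970722323456877], [0.49690982345301904, 0.5007880577973338], [0.5402305516280882, 0.21713754469169488], [0.6333689293228781, 0.281433143845615]]
hook_toe scene [[0.37451980958006814, 0.10574243487994595], [0.5279654059343482, 0.21386515610555784], [0.6196418815800259, 0.2842506133672773], [0.4972951665458224, 0.4988920413637125]]
```

```bash
cat >> h.py <<'E'
def to(xyz,yaw):
    """shift (tool mm) and turn (deg) to TCP xyz with jaw y at yaw+90deg, tool x down"""
    o=get_obs(); Ro=R.from_quat(o['tool_rot'])
    best=None
    for s in(0,180):
        a=np.radians(yaw+90+s); x=np.array([0,0,-1.]);y=np.array([np.cos(a),np.sin(a),0]);T=R.from_matrix(np.stack([x,y,np.cross(x,y)],1))
        rv=np.degrees((Ro.inv()*T).as_rotvec())
        print('turn',s,rv.round(2), 'q6',o['q'][5].round(2))
        d=np.array(xyz)-o['position']
        print('   shift now',(Ro.inv().apply(d)*1000).round(1),'after turn',(T.inv().apply(d)*1000).round(1))
    print('pos',o['position'].round(4),'f',o['ft_force'].round(2),'w',round(o['grip_width'],4),'t',o['time'])
E
python3 -c "
from h import *
a=np.radians(-6.1)
print(R.from_quat(get_obs()['tool_rot']).as_matrix().round(3))
to([.510+.010*np.cos(a),.292+.010*np.sin(a),.120],-6.1)"
```

```text
[[-0.     0.287  0.958]
 [ 0.     0.958 -0.287]
 [-1.    -0.    -0.   ]]
turn 0 [-10.56  -0.    -0.  ] q6 -0.18
   shift now [ 102.5 -197.2  414.7] after turn [ 102.5 -269.9  371.6]
turn 180 [169.44  -0.     0.  ] q6 -0.18
   shift now [ 102.5 -197.2  414.7] after turn [ 102.5  269.9 -371.6]
pos [0.1792 0.5988 0.2225] f [ 0.44 -0.54 -0.  ] w 0.0869 t 2.1
```

```bash
python3 -m inch '[[60,[0,0,0],[-10.5,0,0]],[60,[11,-30,41],[0,0,0]],[60,[11,-30,41],[0,0,0]],[60,[11,-30,41],[0,0,0]],[60,[11,-30,41],[0,0,0]],[60,[11,-30,41],[0,0,0]],[60,[11,-30,41],[0,0,0]],[60,[11,-30,41],[0,0,0]],[60,[11,-30,41],[0,0,0]],[60,[0,0,0],[0,0,0]]]'; python3 -c "
from h import *
a=np.radians(-6.1)
to([.510+.010*np.cos(a),.292+.010*np.sin(a),.05],-6.1)"
```

```text
time: 3.35
position: [0.4936, 0.3231, 0.1334]
tool_rot: [0.037, 0.704, -0.032, 0.709]
ft_force: [0.4, 1.3, 0.1]
grip_width: 0.0599
turn 0 [ 0.49  0.37 -0.49] q6 -1.09
   shift now [ 83.3 -30.1  28.9] after turn [ 83.4 -29.1  29.6]
turn 180 [-179.5     0.76    0.58] q6 -1.09
   shift now [ 83.3 -30.1  28.9] after turn [ 83.4  29.1 -29.6]
pos [0.4936 0.3231 0.1334] f [0.38 1.27 0.11] w 0.0599 t 3.35
```

```bash
python3 -m inch '[[60,[20,-15,15],[0,0.4,-0.5]],[60,[30,-14,14],[0,0,0]],[60,[25,0,0],[0,0,0]],[60,[5,0,0],[0,0,0]],[60,[0,0,0],[0,0,0]]]'
python3 - <<'E'
from h import *
a=np.radians(-6.1)
to([.510+.010*np.cos(a),.292+.010*np.sin(a),.004],-6.1)
snap('top','g3.png',(130,200,250,320),5)
E
```

```text
time: 3.98
position: [0.5198, 0.2938, 0.0535]
tool_rot: [0.035, 0.706, -0.033, 0.707]
ft_force: [0.4, 0.2, -0.5]
grip_width: 0.0598
turn 0 [ 0.57  0.07 -0.13] q6 -1.15
   shift now [49.5 -2.9  0.3] after turn [49.5 -2.8  0.4]
turn 180 [-1.7943e+02  2.0000e-01  1.1000e-01] q6 -1.15
   shift now [49.5 -2.9  0.3] after turn [49.5  2.8 -0.4]
pos [0.5198 0.2938 0.0535] f [ 0.45  0.15 -0.53] w 0.0598 t 3.975
```

View pics/g3.png

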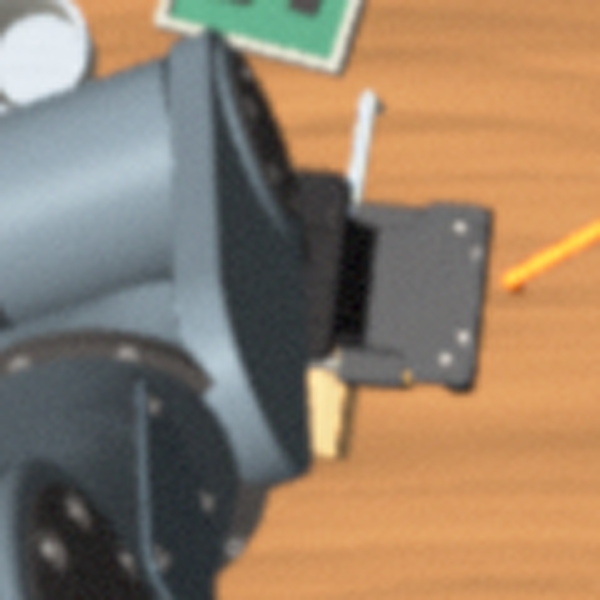

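The gripper straddles the handle: the handle end shows at crop (330,410) and the toe at (372,95), both in line. I'll descend and grip.

```bash
python3 -m inch '[[60,[20,-2.5,0],[0.5,0,0]],[60,[20,0,0],[0,0,0]],[60,[9,0,0],[0,0,0]],[60,[0,0,0],[0,0,0]],[30,[0,0,0],[0,0,0]],[10,[0,0,0],[0,0,0]],[10,[0,0,0],[0,0,0]],[10,[0,0,0],[0,0,0]]]' 50; python3 -c "
from h import *
to([.52,.291,.004],-6.1)"
```

```text
time: 5.03
position: [0.5238, 0.2953, 0.0115]
tool_rot: [0.039, 0.701, -0.033, 0.711]
ft_force: [0.5, 0.5, 0.2]
grip_width: 0.0279
turn 0 [ 0.25  0.81 -0.49] q6 -1.14
   shift now [ 7.4 -4.7 -3.5] after turn [ 7.5 -4.7 -3.3]
turn 180 [-179.75    0.76    1.27] q6 -1.14
   shift now [ 7.4 -4.7 -3.5] after turn [7.5 4.7 3.3]
pos [0.5238 0.2953 0.0115] f [0.54 0.46 0.17] w 0.0279 t 5.025
```

```bash
python3 -m inch '[[40,[0,-4.5,-3.5],[0,0.8,-0.5]],[40,[7,0,0],[0,0,0]],[40,[2,0,0],[0,0,0]],[40,[0,0,0],[0,0,0]]]' 50; python3 -c "
from h import *
to([.52,.291,.004],-6.1)"
```

```text
time: 5.52
position: [0.5194, 0.2906, 0.0015]
tool_rot: [0.036, 0.707, -0.037, 0.706]
ft_force: [0.5, -0.8, -0.6]
grip_width: 0.0401
turn 0 [ 0.23 -0.08  0.07] q6 -1.14
   shift now [-2.5  0.4  0.6] after turn [-2.5  0.5  0.6]
turn 180 [-1.7977e+02 -1.1000e-01 -1.3000e-01] q6 -1.14
   shift now [-2.5  0.4  0.6] after turn [-2.5 -0.5 -0.6]
pos [0.5194 0.2906 0.0015] f [ 0.51 -0.82 -0.58] w 0.0401 t 5.525
```

```bash
python3 -m inch '[[40,[-2,0,0],[0,0,0]],[10,[-1,0,0],[0,0,0]],[10,[0,0,0],[0,0,0]],[10,[0,0,0],[0,0,0]],[10,[0,0,0],[0,0,0]],[10,[0,0,0],[0,0,0]]]' 50; python3 -c "
from h import *
to([.52,.291,.004],-6.1)"
```

```text
time: 6.28
position: [0.5195, 0.2908, 0.0048]
tool_rot: [0.036, 0.707, -0.036, 0.706]
ft_force: [0.8, 0.1, 0.2]
grip_width: 0.0198
turn 0 [ 0.24 -0.06  0.06] q6 -1.14
   shift now [0.8 0.3 0.4] after turn [0.8 0.3 0.4]
turn 180 [-1.7976e+02 -9.0000e-02 -9.0000e-02] q6 -1.14
   shift now [0.8 0.3 0.4] after turn [ 0.8 -0.3 -0.4]
pos [0.5195 0.2908 0.0048] f [0.78 0.13 0.19] w 0.0198 t 6.275
```

```bash
python3 -m inch '[[10,[-10,0,0],[0,0,0]],[10,[-20,0,0],[0,0,0]],[10,[-30,0,0],[0,0,0]],[10,[-30,0,0],[0,0,0]],[10,[-20,0,0],[0,0,0]],[10,[0,0,0],[0,0,0]]]' 60; python3 -c "
from h import *
u=np.array([np.cos(np.radians(9)),np.sin(np.radians(9))])
p=np.array([.652,-.063])-.1655*u
to([*p,.10],9)"
```

```text
time: 7.02
position: [0.5187, 0.2906, 0.1196]
tool_rot: [0.036, 0.707, -0.037, 0.705]
ft_force: [-0.7, -0.1, -1.5]
grip_width: 0.0194
turn 0 [-14.86  -0.16   0.08] q6 -1.15
   shift now [  20.3 -380.5    8.8] after turn [  19.6 -370.1  -89.2]
turn 180 [1.6514e+02 1.2000e-01 2.3000e-01] q6 -1.15
   shift now [  20.3 -380.5    8.8] after turn [ 19.6 370.1  89.2]
pos [0.5187 0.2906 0.1196] f [-0.71 -0.15 -1.53] w 0.0194 t 7.025
```

```bash
python3 -m inch '[[10,[0,-30,0],[0,0,0]],[10,[0,-48,0],[0,0,0]],[10,[0,-48,0],[0,0,0]],[10,[0,-48,0],[0,0,0]],[10,[0,-48,0],[0,0,0]],[10,[0,-48,0],[0,0,0]],[10,[0,-48,0],[0,0,0]],[10,[0,-40,0],[-7,0,0]],[10,[0,-20,0],[-7.5,0,0]],[10,[0,0,0],[0,0,0]],[10,[0,0,0],[0,0,0]]]'; python3 -c "
from h import *
u=np.array([np.cos(np.radians(9)),np.sin(np.radians(9))])
p=np.array([.652,-.063])-.1655*u
to([*p,.10],9)"
```

```text
time: 8.4
position: [0.4776, -0.0951, 0.1132]
tool_rot: [-0.054, 0.709, 0.056, 0.701]
ft_force: [0.2, -0.2, -1.7]
grip_width: 0.0198
turn 0 [-0.02 -0.69 -0.23] q6 -2.15
   shift now [13.1  4.3 12. ] after turn [13.2  4.4 11.8]
turn 180 [179.97  -0.36   1.08] q6 -2.15
   shift now [13.1  4.3 12. ] after turn [ 13.2  -4.4 -11.8]
pos [ 0.4776 -0.0951  0.1132] f [ 0.16 -0.15 -1.74] w 0.0198 t 8.4
```

```bash
python3 -m inch '[[10,[5,4,22],[0,-0.7,-0.2]],[10,[10,0,25],[0,0,0]],[10,[10,0,20],[0,0,0]],[10,[5,0,5],[0,0,0]],[10,[0,0,0],[0,0,0]],[10,[0,0,0],[0,0,0]]]'
python3 - <<'E'
from h import *
u=np.array([np.cos(np.radians(9)),np.sin(np.radians(9))])
p=np.array([.652,-.063])-.1055*u
to([*p,.072],9)
snap('top','h4.png',(270,140,410,260),5)
o=get_obs(); M=R.from_quat(o['tool_rot']); 
# hook pts in tool frame: tool x = -hook z; tool z = hook x
tip=o['position']+M.apply([.0048-.001,0,.1055]); print('toe est',tip, 'pix',proj('top',tip), 'shank tip pix',proj('top',tip+[0,0,.027]))
for c in('top','scene'):
    im=imaging.camera(c)
    for n in('hook_toe','tray_hole'): print(c,n,[(np.round(d['pixel'],1).tolist(),round(d['confidence'],2)) for d in imaging.tip_of(c,n)])
E
```

```text
time: 9.15
position: [0.5516, -0.0715, 0.0807]
tool_rot: [-0.056, 0.705, 0.057, 0.705]
ft_force: [-0.4, -0.0, -1.1]
grip_width: 0.0197
turn 0 [ 0.17  0.04 -0.13] q6 -2.06
   shift now [ 8.7 -7.3 -5.1] after turn [ 8.7 -7.3 -5.1]
turn 180 [-1.7983e+02  2.0000e-01  7.0000e-02] q6 -2.06
   shift now [ 8.7 -7.3 -5.1] after turn [8.7 7.3 5.1]
pos [ 0.5516 -0.0715  0.0807] f [-0.37 -0.02 -1.11] w 0.0197 t 9.15
toe est [ 0.65570188 -0.05477854  0.07705638] pix [348.14191641 197.17641653] shank tip pix [348.42620421 194.11798271]
top hook_toe [([111.1, 277.1], 0.91), ([436.7, 271.8], 0.67), ([348.8, 190.9], 0.38)]
top tray_hole []
scene hook_toe [([394.9, 257.0], 0.94), ([518.4, 344.6], 0.86), ([395.1, 301.2], 0.83), ([284.0, 255.2], 0.64)]
scene tray_hole []
```

View pics/h4.png

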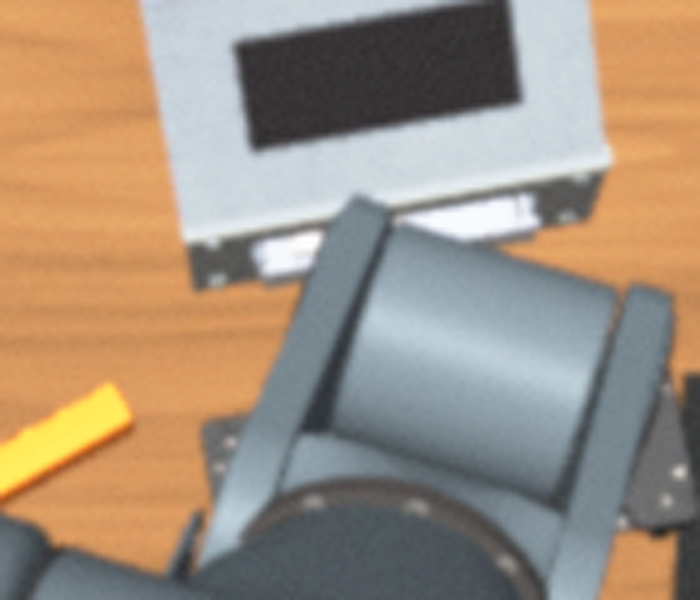

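The arm hides the tongue in the top view, so I'll check with the scene camera.

Run:
```python
from h import *
snap('scene','s5.png',(190,200,350,320),5)
o=get_obs(); M=R.from_quat(o['tool_rot'])
tip=o['position']+M.apply([.0048-.001,0,.1055])
f=lambda X:((proj('scene',X)-[189.5,199.5])*5).round(0)
print('toe',f(tip),'top of shank',f(tip+[0,0,.027]),'hole',f([.652,-.063,.05]),'handle front top',f(o['position']+M.apply([-.0252,0,.0405])))
```

```text
toe [458. 276.] top of shank [456. 231.] hole [454. 311.] handle front top [529. 167.]
```

View pics/s5.png

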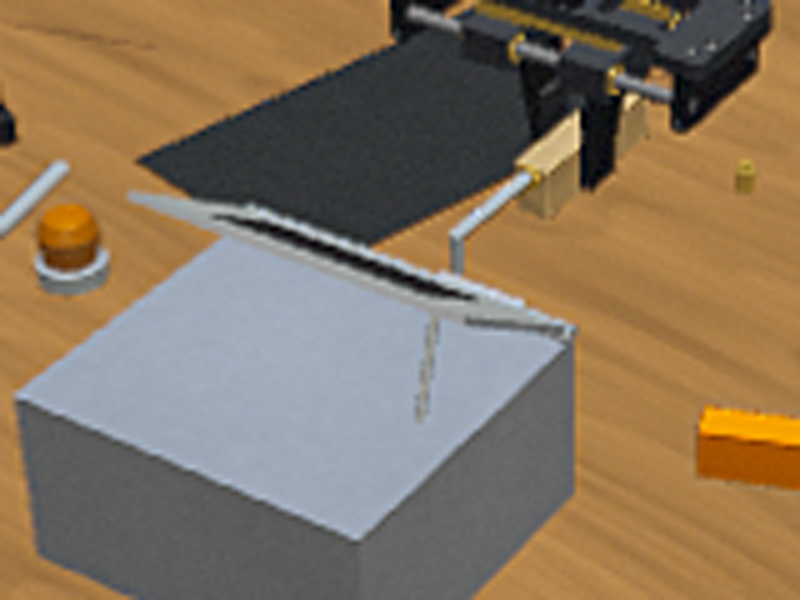

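The scene view shows the hook level, with its bend at crop (456,232). That matches my predicted (456,231), so the grasp model holds. Next I align over the hole and lower with force checks.

```bash
python3 -m inch '[[10,[0,-7,-5],[0,0,0]],[10,[8,0,0],[0,0,0]],[10,[8,0,0],[0,0,0]],[10,[0,0,0],[0,0,0]],[10,[0,0,0],[0,0,0]]]'
cat > toe.py <<'E'
from h import *
u=np.array([np.cos(np.radians(9)),np.sin(np.radians(9))])
p=np.array([.652,-.063])-.1055*u
o=get_obs(); M=R.from_quat(o['tool_rot'])
tip=o['position']+M.apply([.0048-.001,0,.1055])
d=tip[:2]-[.652,-.063]
print('toe',tip.round(4),'along',(d@u*1000).round(1),'lat',((-u[1]*d[0]+u[0]*d[1])*1000).round(1))
F=o['ft_force']; print('F along',round(F[:2]@u,2),'lat',round(-u[1]*F[0]+u[0]*F[1],2),'z',round(F[2],2),'mom',o['moment'].round(2),'t',o['time'])
to([*p,.042],9)
E
python3 toe.py
```

```text
time: 10.18
position: [0.5477, -0.081, 0.0634]
tool_rot: [-0.055, 0.705, 0.057, 0.705]
ft_force: [-0.5, -0.0, -1.7]
grip_width: 0.0197
toe [ 0.6519 -0.0643  0.0597] along -0.3 lat -1.3
F along -0.51 lat 0.07 z -1.69 mom [-0.02  0.02 -0.02] t 10.175
turn 0 [ 0.07  0.06 -0.12] q6 -2.08
   shift now [21.4  1.4  0.3] after turn [21.4  1.4  0.3]
turn 180 [-1.7993e+02  1.8000e-01  1.0000e-01] q6 -2.08
   shift now [21.4  1.4  0.3] after turn [21.4 -1.4 -0.3]
pos [ 0.5477 -0.081   0.0634] f [-0.52 -0.02 -1.69] w 0.0197 t 10.175
```

```bash
python3 -m inch '[[10,[3,1.3,0],[0,0,0]],[10,[3,0,0],[0,0,0]],[10,[3,0,0],[0,0,0]],[10,[2,0,0],[0,0,0]],[10,[2,0,0],[0,0,0]]]'; python3 toe.py|head -2
```

```text
time: 10.8
position: [0.5479, -0.0794, 0.0499]
tool_rot: [-0.055, 0.704, 0.057, 0.706]
ft_force: [-0.8, 0.9, -2.1]
grip_width: 0.0202
toe [ 0.6521 -0.0627  0.0463] along 0.2 lat 0.3
F along -0.6 lat 1.04 z -2.07 mom [ 0.01 -0.01  0.02] t 10.8
```

```bash
python3 -m inch '[[10,[3,0,0],[0,0,0]],[10,[3,0,0],[0,0,0]],[10,[2,0,0],[0,0,0]],[10,[0,0,0],[0,0,0]],[10,[0,0,0],[0,0,0]]]'; python3 toe.py
```

```text
time: 11.42
position: [0.5479, -0.0794, 0.0411]
tool_rot: [-0.055, 0.704, 0.057, 0.705]
ft_force: [1.1, -0.1, -1.5]
grip_width: 0.0197
toe [ 0.6521 -0.0627  0.0375] along 0.1 lat 0.3
F along 1.05 lat -0.24 z -1.5 mom [0.05 0.   0.  ] t 11.425
turn 0 [ 0.09  0.1  -0.1 ] q6 -2.08
   shift now [-0.9 -0.1 -0.1] after turn [-0.9 -0.1 -0.1]
turn 180 [-1.7991e+02  1.5000e-01  1.5000e-01] q6 -2.08
   shift now [-0.9 -0.1 -0.1] after turn [-0.9  0.1  0.1]
pos [ 0.5479 -0.0794  0.0411] f [ 1.07 -0.07 -1.5 ] w 0.0197 t 11.425
```

```bash
python3 -m inch '[[10,[0,0,-2],[0,0,0]],[10,[0,0,-2],[0,0,0]],[10,[0,0,-2],[0,0,0]],[10,[0,0,-2],[0,0,0]],[10,[0,0,-2],[0,0,0]],[10,[0,0,-2],[0,0,0]]]'; python3 toe.py|head -2
```

```text
time: 12.18
position: [0.5382, -0.0816, 0.0417]
tool_rot: [-0.056, 0.702, 0.056, 0.708]
ft_force: [3.1, 1.3, -2.5]
grip_width: 0.0193
toe [ 0.6424 -0.0649  0.0387] along -9.8 lat -0.4
F along 3.25 lat 0.84 z -2.49 mom [ 0.32 -0.33  0.11] t 12.175
```

```bash
python3 -m inch '[[10,[0,0,-2],[0,0,0]],[10,[0,0,-2.5],[0,0,0]],[10,[0,0,-2.5],[0,0,0]],[10,[0,0,-2.5],[0,0,0]],[10,[0,0,-2.5],[0,0,0]],[10,[0,0,-2.5],[0,0,0]],[10,[0,0,-2.5],[0,0,0]]]'; python3 toe.py
```

```text
time: 13.05
position: [0.5208, -0.0845, 0.0415]
tool_rot: [-0.056, 0.702, 0.056, 0.708]
ft_force: [3.5, 2.0, -2.2]
grip_width: 0.0197
toe [ 0.625  -0.0678  0.0387] along -27.4 lat -0.5
F along 3.73 lat 1.39 z -2.24 mom [ 0.27 -0.33  0.11] t 13.05
turn 0 [0.11 0.49 0.04] q6 -2.11
   shift now [-0.2  0.6 27.5] after turn [-0.5  0.7 27.4]
turn 180 [-1.7989e+02 -6.0000e-02  7.7000e-01] q6 -2.11
   shift now [-0.2  0.6 27.5] after turn [ -0.5  -0.7 -27.4]
pos [ 0.5208 -0.0845  0.0415] f [ 3.47  1.96 -2.24] w 0.0197 t 13.05
```

```bash
python3 -m inch '[[10,[0,0,-2],[0,0.4,0]],[10,[0,0.5,-2],[0,0,0]],[10,[0,0,-2],[0,0,0]],[10,[0,0,-2],[0,0,0]],[10,[0,0,-1.5],[0,0,0]]]'; python3 toe.py|head -2;  python3 -m inch '[[10,[0,0,-1.5],[0,0,0]],[10,[0,0,-1.5],[0,0,0]],[10,[0,0,-1.5],[0,0,0]]]'; python3 toe.py|head -2
```

```text
time: 13.68
position: [0.5114, -0.086, 0.0419]
tool_rot: [-0.057, 0.704, 0.056, 0.706]
ft_force: [3.0, 1.9, -2.6]
grip_width: 0.0196
toe [ 0.6156 -0.0694  0.0384] along -36.9 lat -0.6
F along 3.26 lat 1.44 z -2.64 mom [ 0.25 -0.4   0.06] t 13.675
time: 14.05
position: [0.5066, -0.0868, 0.0419]
tool_rot: [-0.057, 0.704, 0.056, 0.706]
ft_force: [2.6, 1.6, -2.5]
grip_width: 0.0192
toe [ 0.6108 -0.0701  0.0384] along -41.8 lat -0.6
F along 2.87 lat 1.15 z -2.54 mom [ 0.26 -0.41  0.03] t 14.05
```

```bash
python3 -m inch '[[10,[0,0,-1.5],[0,0,0]],[10,[0,0,-1.5],[0,0,0]],[10,[0,0,-1.5],[0,0,0]]]'; python3 toe.py|head -2
```

```text
time: 14.42
position: [0.5019, -0.0875, 0.0419]
tool_rot: [-0.057, 0.704, 0.055, 0.706]
ft_force: [3.6, 0.6, -4.0]
grip_width: 0.0198
toe [ 0.6061 -0.0709  0.0384] along -46.5 lat -0.6
F along 3.62 lat -0.01 z -4.03 mom [ 0.17 -0.43  0.06] t 14.425
```

```bash
for i in 1; do python3 -m inch '[[10,[0,0,-1.5],[0,0,0]],[10,[0,0,-1.5],[0,0,0]],[10,[0,0,-1.5],[0,0,0]]]'; done; python3 toe.py|head -2
```

```text
time: 14.8
position: [0.4972, -0.0883, 0.0419]
tool_rot: [-0.057, 0.704, 0.055, 0.706]
ft_force: [3.2, 1.7, -2.8]
grip_width: 0.0195
toe [ 0.6014 -0.0717  0.0384] along -51.3 lat -0.6
F along 3.47 lat 1.18 z -2.81 mom [ 0.17 -0.52  0.06] t 14.8
```

```bash
python3 -m inch '[[10,[0,0,-1.5],[0,0,0]],[10,[0,0,-1.5],[0,0,0]],[10,[0,0,-1.5],[0,0,0]]]'; python3 toe.py|head -2
```

```text
time: 15.18
position: [0.4925, -0.0891, 0.0419]
tool_rot: [-0.057, 0.704, 0.055, 0.706]
ft_force: [2.9, 1.2, -2.2]
grip_width: 0.0195
toe [ 0.5966 -0.0724  0.0384] along -56.1 lat -0.7
F along 3.04 lat 0.78 z -2.22 mom [ 0.25 -0.4   0.06] t 15.175
```

```bash
python3 -m inch '[[10,[0,0,-1.2],[0,0,0]],[10,[0,0,-1.2],[0,0,0]],[10,[0,0,-1.2],[0,0,0]]]'; python3 toe.py|head -2
```

```text
time: 15.55
position: [0.4886, -0.0897, 0.0419]
tool_rot: [-0.057, 0.704, 0.055, 0.706]
ft_force: [2.5, 0.2, -2.0]
grip_width: 0.0199
toe [ 0.5928 -0.0731  0.0384] along -60.0 lat -0.7
F along 2.55 lat -0.16 z -1.99 mom [ 0.26 -0.45  0.1 ] t 15.55
```

```bash
python3 -m inch '[[10,[0,0,-1.2],[0,0,0]],[10,[0,0,-1.2],[0,0,0]],[10,[0,0,-1.2],[0,0,0]]]'; python3 toe.py|head -2
```

```text
time: 15.92
position: [0.4848, -0.0903, 0.0419]
tool_rot: [-0.057, 0.704, 0.055, 0.706]
ft_force: [4.4, 2.3, -2.6]
grip_width: 0.0195
toe [ 0.589  -0.0737  0.0384] along -63.9 lat -0.7
F along 4.66 lat 1.63 z -2.63 mom [ 0.25 -0.39  0.08] t 15.925
```

```bash
python3 -m inch '[[10,[0,0,-1],[0,0,0]],[10,[0,0,-1],[0,0,0]]]'; python3 toe.py|head -2
```

```text
time: 16.18
position: [0.483, -0.0907, 0.042]
tool_rot: [-0.057, 0.704, 0.055, 0.706]
ft_force: [5.1, 1.9, -2.9]
grip_width: 0.0198
toe [ 0.5872 -0.0741  0.0385] along -65.7 lat -0.8
F along 5.29 lat 1.06 z -2.92 mom [ 0.35 -0.65  0.13] t 16.175
```

```bash
python3 -m inch '[[10,[0,0,-1],[0,0,0]],[10,[0,0,-1],[0,0,0]]]'; python3 toe.py|head -2
```

```text
time: 16.42
position: [0.483, -0.0911, 0.0419]
tool_rot: [-0.057, 0.702, 0.055, 0.708]
ft_force: [5.8, 4.0, -4.0]
grip_width: 0.0199
toe [ 0.5872 -0.0744  0.0389] along -65.8 lat -1.2
F along 6.39 lat 3.01 z -3.98 mom [ 0.61 -0.74  0.22] t 16.425
```

The tray stopped: 2 mm commanded gave no travel, and the force rose. I'll raise it to about 10 N.

```bash
python3 -m inch '[[10,[0,0.4,-1.3],[0,0,0]],[10,[0,0.3,-1.3],[0,0,0]]]'; python3 toe.py|head -2
```

```text
time: 16.68
position: [0.4831, -0.0912, 0.0419]
tool_rot: [-0.058, 0.7, 0.055, 0.709]
ft_force: [6.0, 2.2, -4.2]
grip_width: 0.0194
toe [ 0.5873 -0.0744  0.0394] along -65.7 lat -1.2
F along 6.23 lat 1.22 z -4.19 mom [ 0.38 -0.74  0.24] t 16.675
```

```bash
python3 -m inch '[[10,[0,0.3,-2],[0,0.4,0]],[10,[0,0.3,-2],[0,0.4,0]]]'; python3 toe.py|head -2
```

```text
time: 16.92
position: [0.4831, -0.0917, 0.0423]
tool_rot: [-0.06, 0.702, 0.054, 0.707]
ft_force: [6.7, 4.6, -2.7]
grip_width: 0.0198
toe [ 0.5872 -0.075   0.0392] along -65.8 lat -1.7
F along 7.33 lat 3.48 z -2.7 mom [ 0.79 -1.09  0.31] t 16.925
```

```bash
python3 -m inch '[[10,[0,0.8,-2.5],[0,0,0]],[10,[0,0.8,-2.5],[0,0.3,0]]]'; python3 toe.py
```

```text
time: 17.18
position: [0.4831, -0.0916, 0.0426]
tool_rot: [-0.061, 0.701, 0.052, 0.709]
ft_force: [8.3, 4.3, -6.3]
grip_width: 0.0196
toe [ 0.5873 -0.0747  0.04  ] along -65.8 lat -1.5
F along 8.85 lat 2.91 z -6.28 mom [ 0.61 -1.03  0.23] t 17.175
turn 0 [0.22 0.63 0.77] q6 -2.13
   shift now [ 1.3  1.6 65.8] after turn [ 0.6  1.8 65.8]
turn 180 [-179.77   -1.21    0.99] q6 -2.13
   shift now [ 1.3  1.6 65.8] after turn [  0.6  -1.8 -65.8]
pos [ 0.4831 -0.0916  0.0426] f [ 8.28  4.26 -6.28] w 0.0196 t 17.175
```

```bash
python3 -m inch '[[10,[0.5,0.8,-2.5],[0,0,0.3]],[10,[0.5,0.8,-2.5],[0,0,0.3]],[10,[0.5,0.8,-2.5],[0,0,0]]]'; python3 toe.py|head -2
```

```text
time: 17.55
position: [0.4832, -0.0917, 0.0412]
tool_rot: [-0.06, 0.696, 0.055, 0.714]
ft_force: [8.1, 4.4, -6.0]
grip_width: 0.0195
toe [ 0.5873 -0.0747  0.0401] along -65.7 lat -1.5
F along 8.65 lat 3.04 z -6.01 mom [ 0.6  -0.99  0.28] t 17.55
```

```bash
python3 -m inch '[[10,[0.4,0.6,-2.5],[0,0.2,0.2]],[10,[0.4,0.6,-2.5],[0,0.2,0]],[10,[0.4,0.6,-2.5],[0,0.2,0]]]'; python3 toe.py|head -2
```

```text
time: 17.92
position: [0.4833, -0.0921, 0.0403]
tool_rot: [-0.061, 0.694, 0.054, 0.715]
ft_force: [7.9, 5.1, -3.3]
grip_width: 0.0193
toe [ 0.5874 -0.075   0.0396] along -65.7 lat -1.7
F along 8.57 lat 3.77 z -3.3 mom [ 0.82 -1.15  0.37] t 17.925
```

```bash
python3 -m inch '[[10,[0,0.8,-2.7],[0,0.4,0]],[10,[0,0.8,-2.7],[0,0.4,0]],[10,[0,0.8,-2.7],[0,0.4,0]]]'; python3 toe.py|head -2
```

```text
time: 18.3
position: [0.4833, -0.0922, 0.041]
tool_rot: [-0.065, 0.696, 0.052, 0.713]
ft_force: [8.4, 4.7, -4.5]
grip_width: 0.0195
toe [ 0.5874 -0.0749  0.0397] along -65.7 lat -1.6
F along 8.99 lat 3.38 z -4.5 mom [ 0.78 -1.13  0.35] t 18.3
```

```bash
python3 -m inch '[[10,[0,0.8,-2.7],[0,0.4,0]],[10,[0,0.8,-2.7],[0,0.4,0]],[10,[0,0.8,-2.7],[0,0.4,0]]]'; python3 toe.py
```

```text
time: 18.68
position: [0.4832, -0.0924, 0.0416]
tool_rot: [-0.068, 0.697, 0.05, 0.712]
ft_force: [8.4, 3.6, -5.5]
grip_width: 0.0198
toe [ 0.5873 -0.0749  0.0397] along -65.7 lat -1.7
F along 8.86 lat 2.26 z -5.45 mom [ 0.74 -1.12  0.34] t 18.675
turn 0 [0.56 1.03 1.57] q6 -2.12
   shift now [ 0.7  2.  65.8] after turn [-0.4  2.6 65.8]
turn 180 [-179.42   -2.45    1.62] q6 -2.12
   shift now [ 0.7  2.  65.8] after turn [ -0.4  -2.6 -65.8]
pos [ 0.4832 -0.0924  0.0416] f [ 8.4   3.62 -5.45] w 0.0198 t 18.675
```

Held about 1.5 s at roughly 9–10 N with no travel. Next I relieve the load and unhook.

```bash
python3 -m inch '[[10,[0,0.5,1],[0,0,0]],[10,[0,0.5,1.5],[0,0.5,0.8]],[10,[0,0,1.5],[0,0.5,0.8]],[10,[0,0,1],[0,0,0]],[10,[0,0,0],[0,0,0]]]'; python3 toe.py
```

```text
time: 19.3
position: [0.4844, -0.0898, 0.0411]
tool_rot: [-0.057, 0.708, 0.061, 0.701]
ft_force: [0.3, 0.3, -1.2]
grip_width: 0.0195
toe [ 0.5884 -0.0722  0.0364] along -64.3 lat 0.8
F along 0.35 lat 0.22 z -1.16 mom [ 0.04 -0.01 -0.01] t 19.3
turn 0 [ 0.57 -0.48 -0.35] q6 -2.15
   shift now [-1.4 -0.4 64.2] after turn [-0.9  0.2 64.2]
turn 180 [-179.43    0.55   -0.76] q6 -2.15
   shift now [-1.4 -0.4 64.2] after turn [ -0.9  -0.2 -64.2]
pos [ 0.4844 -0.0898  0.0411] f [ 0.32  0.27 -1.16] w 0.0195 t 19.3
```

```bash
python3 -m inch '[[10,[0,0,2],[0.5,-0.4,-0.3]],[10,[0,0,2],[0,0,0]],[10,[-3,0,0],[0,0,0]],[10,[-4,0,0],[0,0,0]]]'; python3 toe.py|head -2; python3 -m inch '[[10,[-6,0,0],[0,0,0]],[10,[-8,0,0],[0,0,0]]]'; python3 toe.py
```

```text
time: 19.8
position: [0.4878, -0.0888, 0.0482]
tool_rot: [-0.055, 0.706, 0.056, 0.704]
ft_force: [-0.2, 0.7, -0.4]
grip_width: 0.0192
toe [ 0.592  -0.0722  0.0441] along -60.7 lat 0.3
F along -0.14 lat 0.73 z -0.36 mom [ 0.06 -0.02 -0.01] t 19.8
time: 20.05
position: [0.4877, -0.0887, 0.063]
tool_rot: [-0.055, 0.706, 0.056, 0.704]
ft_force: [0.0, 0.3, -1.0]
grip_width: 0.0192
toe [ 0.5919 -0.0721  0.059 ] along -60.8 lat 0.4
F along 0.06 lat 0.33 z -0.98 mom [0.03 0.02 0.  ] t 20.05
turn 0 [ 0.04 -0.16 -0.09] q6 -2.13
   shift now [20.9 -0.4 60.9] after turn [21.  -0.3 60.8]
turn 180 [-1.7996e+02  1.4000e-01 -2.5000e-01] q6 -2.13
   shift now [20.9 -0.4 60.9] after turn [ 21.    0.3 -60.8]
pos [ 0.4877 -0.0887  0.063 ] f [ 0.01  0.33 -0.98] w 0.0192 t 20.05
```

```bash
python3 -m inch '[[10,[-20,0,0],[0,0,0]],[10,[-30,0,-15],[0,0,0]],[10,[0,-30,-10],[0,0,0]],[10,[0,-45,0],[5,0,0]],[10,[0,-45,0],[5,0,0]],[10,[0,-40,0],[4.5,0,0]],[10,[0,0,0],[0,0,0]],[10,[0,0,0],[0,0,0]]]'
python3 - <<'E'
from h import *
a=np.radians(-5.5)
to([.462+.0095*np.cos(a),-.256+.0095*np.sin(a),.040],-5.5)
snap('top','m6.png',(280,140,520,360),3)
snap('scene','m7.png',(180,160,380,300),4)
E
```

```text
time: 21.05
position: [0.4772, -0.2557, 0.12]
tool_rot: [0.035, 0.706, -0.036, 0.707]
ft_force: [-1.3, -0.4, -1.2]
grip_width: 0.0194
turn 0 [-0.29  0.11  0.1 ] q6 -2.17
   shift now [80.  -1.6 -5.8] after turn [80.  -1.7 -5.6]
turn 180 [ 1.7971e+02  1.6000e-01 -1.7000e-01] q6 -2.17
   shift now [80.  -1.6 -5.8] after turn [80.   1.7  5.6]
pos [ 0.4772 -0.2557  0.12  ] f [-1.35 -0.4  -1.17] w 0.0194 t 21.05
```

View pics/m7.png

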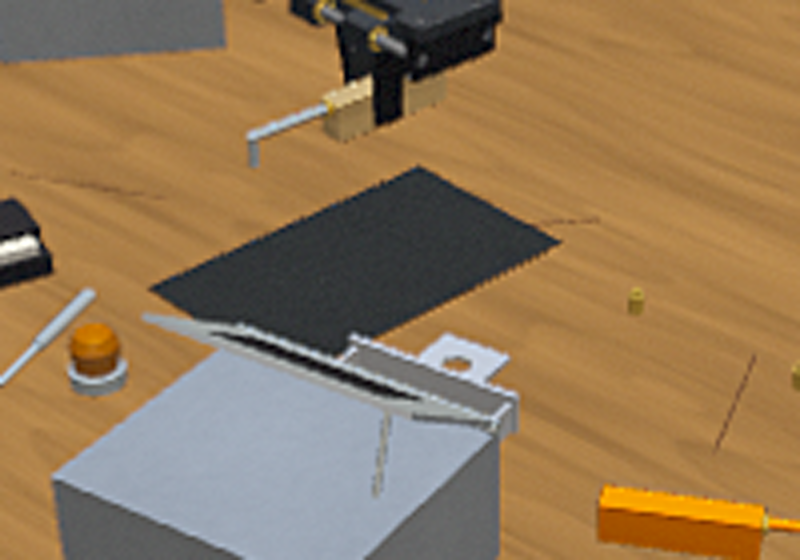

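The tray is out, with its hole visible at crop (460,362). The hook is held level above the mat, whose corners are at (150,290), (420,167) and (560,240). I'll cross-check the mat's pose from those corners while lowering.

```bash
python3 -m inch '[[10,[25,-1.5,-3],[-0.3,0,0]],[10,[30,0,-3],[0,0,0]],[10,[20,0,0],[0,0,0]],[10,[0,0,0],[0,0,0]],[10,[0,0,0],[0,0,0]]]'
python3 - <<'E'
from h import *
a=np.radians(-5.5)
c,s=np.cos(a),np.sin(a)
for x,y in((150,290),(420,167),(560,240)):
    w=onz('scene',(179.5+x/4,159.5+y/4),.003)[:2]-[.496,-.259]; print('corner in mat',(c*w[0]+s*w[1]).round(3),(-s*w[0]+c*w[1]).round(3))
to([.462+.0095*c,-.256+.0095*s,.0085],-5.5)
E
```

```text
time: 21.78
position: [0.4725, -0.251, 0.045]
tool_rot: [0.03, 0.706, -0.031, 0.707]
ft_force: [-0.2, -0.4, -1.5]
grip_width: 0.0197
corner in mat 0.131 -0.074
corner in mat -0.129 -0.078
corner in mat -0.132 0.077
turn 0 [0.58 0.16 0.11] q6 -2.18
   shift now [36.5 -5.9 -0.6] after turn [36.5 -5.9 -0.5]
turn 180 [-1.7942e+02 -1.7000e-01  2.4000e-01] q6 -2.18
   shift now [36.5 -5.9 -0.6] after turn [36.5  5.9  0.5]
pos [ 0.4725 -0.251   0.045 ] f [-0.15 -0.45 -1.53] w 0.0197 t 21.775
```

```bash
python3 -m inch '[[10,[14,-6,0],[0.5,0.1,0.1]],[10,[12,0,0],[0,0,0]],[10,[6,0,0],[0,0,0]],[10,[2,0,0],[0,0,0]],[10,[0,0,0],[0,0,0]]]'; python3 -c "
from h import *
a=np.radians(-5.5)
to([.462+.0095*np.cos(a),-.256+.0095*np.sin(a),.0078],-5.5)"
```

```text
time: 22.4
position: [0.4731, -0.2581, 0.0102]
tool_rot: [0.033, 0.705, -0.034, 0.707]
ft_force: [0.4, 0.9, -0.9]
grip_width: 0.0194
turn 0 [0.07 0.2  0.11] q6 -2.18
   shift now [ 2.4  1.1 -1.7] after turn [ 2.4  1.1 -1.7]
turn 180 [-1.7993e+02 -1.7000e-01  3.1000e-01] q6 -2.18
   shift now [ 2.4  1.1 -1.7] after turn [ 2.4 -1.1  1.7]
pos [ 0.4731 -0.2581  0.0102] f [ 0.4   0.88 -0.87] w 0.0194 t 22.4
```

```bash
python3 -m inch '[[10,[1,0,0],[0,0.2,0.1]],[10,[1,0,0],[0,0,0]],[10,[0.7,0,0],[0,0,0]],[10,[0.5,0,0],[0,0,0]]]' 10; python3 -m inch '[[10,[0.5,0,0],[0,0,0]]]'; python3 -c "
from h import *
to([.4715,-.257,.0078],-5.5)"
```

```text
time: 22.9
position: [0.4735, -0.2584, 0.0078]
tool_rot: [0.033, 0.706, -0.034, 0.707]
ft_force: [-0.1, 0.7, 4.5]
grip_width: 0.0205
time: 23.02
position: [0.4735, -0.2584, 0.0078]
tool_rot: [0.033, 0.706, -0.034, 0.707]
ft_force: [-0.6, 0.2, 5.1]
grip_width: 0.0201
turn 0 [0.08 0.06 0.06] q6 -2.18
   shift now [-0.   1.2 -2.1] after turn [-0.   1.2 -2.1]
turn 180 [-1.7992e+02 -9.0000e-02  9.0000e-02] q6 -2.18
   shift now [-0.   1.2 -2.1] after turn [-0.  -1.2  2.1]
pos [ 0.4735 -0.2584  0.0078] f [-0.57  0.24  5.12] w 0.0201 t 23.025
```

Contact is at TCP z = 0.0078, as expected, with about 6 N. I'll release and retreat straight up.

```bash
python3 -m inch '[[22,[0,0,0],[0,0,0]],[26,[-0.5,0,0],[0,0,0]],[40,[-0.5,0,0],[0,0,0]],[60,[0,0,0],[0,0,0]],[60,[0,0,0],[0,0,0]],[60,[-10,0,0],[0,0,0]],[60,[-20,0,0],[0,0,0]],[60,[-40,0,0],[0,0,0]],[60,[-50,0,0],[0,0,0]],[60,[-50,0,-20],[0,0,0]],[60,[-40,0,-40],[0,0,0]],[60,[0,0,0],[0,0,0]]]'; python3 -m inch '[[60,[-5,50,0],[0,0,0]],[60,[-5,50,0],[0,0,0]],[60,[-5,50,0],[0,0,0]],[60,[-5,50,0],[0,0,0]],[60,[0,50,0],[0,0,0]],[60,[0,50,0],[0,0,0]],[60,[0,0,0],[0,0,0]]]'
python3 - <<'E'
from h import *
snap('top','e8.png',(280,140,520,360),3)
snap('scene','e9.png',(150,140,350,290),4)
E
```

```text
time: 24.52
position: [0.413, -0.253, 0.2282]
tool_rot: [0.032, 0.705, -0.035, 0.708]
ft_force: [0.1, -1.1, 0.2]
grip_width: 0.0603
time: 25.4
position: [0.4462, 0.0539, 0.2448]
tool_rot: [0.033, 0.703, -0.036, 0.709]
ft_force: [-0.9, 0.3, -0.6]
grip_width: 0.0598
```

View pics/e8.png

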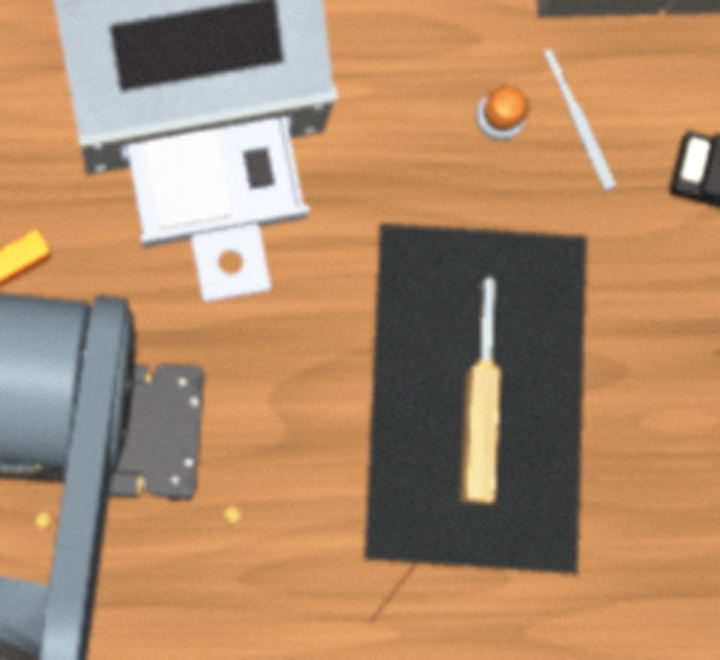

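View pics/e9.png

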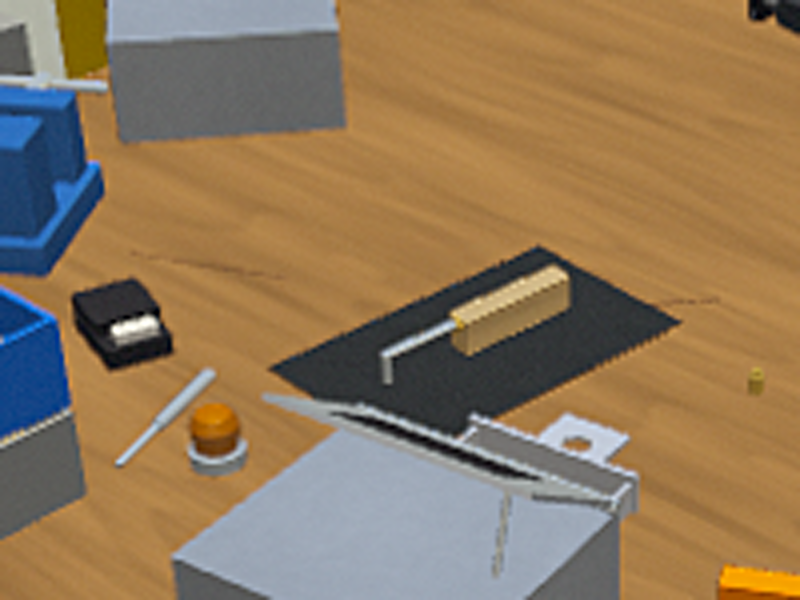

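Run:
```python
from h import *
u=np.array([np.cos(np.radians(9)),np.sin(np.radians(9))])
w=onz('top',(279.5+230.5/3,139.5+262.5/3),.05)[:2]-[.652,-.063]; print('hole along',w@u)
print(robot.hand_in())
```

```text
hole along -0.059297897133497784
the job is handed in; nothing more can be done
None
```

I drew the tray out to its stop with the wood-and-steel hook, stood the hook on the mat, let go and handed the job in. No verdict was reported.

- **Pull:** the tray stopped after about 59 mm. I held it there for about 1.5 s with 9–10 N along the pull, judged from the wrist force. There were also side and vertical components of a few newtons, so the total on the tray was about 10–11 N. The wrist readings vary by about ±1 N.
- **Unhooking:** I eased the load off first, then lifted the toe out with no noticeable force on the tray. In the last top picture the hole is 59.3 mm out from where it started. The stop measured by feel was about 59.2 mm, so the tray did not slide back.
- **Hook:** both last pictures show it upright and wholly on the mat, with the gripper clear.
- **Other things:** the lamp, punch, reader and standoffs visible in those pictures look undisturbed. I did not look again at the board and cup after gripping the hook.

While I was pulling, the tool tilted up to about 2° and drifted up to 1.7 mm sideways; both were corrected before lifting. The trained network put the hole about 4 mm to the side of where I saw it, and I used my own reading; the toe went in without touching.

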